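Swing the discharge chute to the empty bin and start the cutter

TASK

The next batch of cut rods has to slide into the empty bin. Push with a fingertip against the outside of the swivelling steel chute's side wall, without gripping the chute, until the chute points at the middle of the empty bin and leave it standing there; only then press the start button all the way down and let it come up again. Leave the three bins and the loose things around them where they stand, and lift nothing.

Things in the scene. Friction and masses are not known exactly. Their poses are not given: they have to be found in the camera images.
- stand: Fixed stand of the chute: a steel foot plate 220 x 130 x 8 mm, a round column 48 mm across under the chute, and behind it (stand's -x) a fixed open aluminium infeed trough, 56 mm wide, on a flat post, at most 165 mm high. Origin on the table under the pivot axis; x points from the pivot through the middle one of three bin places, z up. It may be placed and turned differently each time.
- chute_pivot (a point): Point on the chute's vertical turning axis, 106 mm above the table. Its x axis lies level along the chute towards its mouth, z up. The chute is a straight open steel trough, 50 mm wide outside, walls 34 mm high, sloping 11 degrees down to the mouth, from 25 mm behind the pivot to 167 mm before it. At 110 mm from the pivot its side walls span heights of about 95 to 130 mm.
- chute_mouth (a point): Point in the middle of the chute's lower end, 167 mm from the turning axis and about 84 mm above the table. Its x axis lies level along the chute, away from the pivot; y is level, to the left of that; z up. The chute points along this x axis.
- chute (a joint): Angle of the chute about its vertical pivot, rad. 0 = along the stand's x, positive = anticlockwise seen from above; stops at -1.2 and +1.2. It turns with friction (about 0.22 N m, so about 2 N pushed at 110 mm from the pivot), does not coast, and stays where it is left. It swings freely above the bins.
- bin_empty: The empty one of three equal open blue plastic bins, 100 x 100 mm (108 mm over the rim), 60 mm high. Loose, 0.5 kg. Origin at the centre of its underside, z up. The bins stand on the table in a fan, about 205 mm from the pivot axis, near -0.87, 0 and +0.87 rad from the stand's x; which stands where differs.
- bin_full_a: A bin of the same kind, full to near the rim with short white rods (which do not come out). Loose, 0.7 kg. Origin at the centre of its underside.
- bin_full_b: The other full bin, as bin_full_a.
- start_top (a point): Centre of the top of the start button: round grey button 32 mm across, alone on a black housing on a beige box 90 x 90 x 35 mm fixed to the table, to the left or the right of the stand. z up.
- start (a joint): Travel of the start button, m: 0 = up, 0.006 = fully down (about 5 N); springs back up.
- sample_tray: Fixed grey tray 90 x 90 x 30 mm with two white rods fixed in it, on the other side from the start box. Not needed. Origin at the centre of its underside.
- spray_can: Upright can, 50 mm across, 130 mm high, loose, a bystander. Origin at the centre of its underside.
- tape_roll: Roll lying flat, 90 mm across, 24 mm high, loose, a bystander. Origin at the centre of its underside.
- screwdriver: Loose screwdriver, 160 mm long, lying on the table to the left of the stand, a bystander. Its x runs from handle to tip.
Mind the look-alikes: they are no part of the job. What is shaped like the bin_full_b but orange or pink is not meant.

How it is judged (in metres and radians):
On the way, in this order (a step that is already met when the one before it is completed fails the run):
1. the chute points at the middle of the empty bin and stands still (y of bin_empty in the frame of chute_mouth between -0.025 and 0.025 m and x of bin_empty in the frame of chute_mouth above 0 m and velocity of joint chute between -0.05 and 0.05 rad/s), for 0.3 s.
2. the start button is pressed down with the chute pointing at the empty bin (value of joint start above 0.0045 m and y of bin_empty in the frame of chute_mouth between -0.025 and 0.025 m and x of bin_empty in the frame of chute_mouth above 0 m), for 0.1 s.
At the end, for the whole second after the job is handed in: The chute stands still with its centre line passing within 25 mm of the centre of the empty bin, the button was pressed at least 4.5 mm after the chute was set and is up again, and the bins stand within 20 mm of where they were (all of step 1 and value of joint start below 0.002 m and distance of each of bin_empty, bin_full_a, bin_full_b from where it was at the start of the episode below 0.02 m and linear speed of each of bin_empty, bin_full_a, bin_full_b below 0.02 m/s); the robot touches nothing.
It fails at once if the start button is pressed while the chute does not yet point at the empty bin (value of joint start above 0.003 m and not (y of bin_empty in the frame of chute_mouth between -0.025 and 0.025 m and x of bin_empty in the frame of chute_mouth above 0 m)).
It fails at once if a bin is lifted, tipped or pushed away (20 mm or 0.25 rad) (distance of any of bin_empty, bin_full_a, bin_full_b from where it was at the start of the episode above 0.02 m or angle between any of bin_empty, bin_full_a, bin_full_b's own z axis and vertical above 0.25 rad).
It fails at once if the chute is gripped: the point between the finger pads goes down into the trough or onto one of its walls (y of the grasp point in the frame of chute_mouth between -0.029 and 0.029 m and x of the grasp point in the frame of chute_mouth between -0.18 and 0 m and z of the grasp point in the frame of chute_mouth below 0.05 m).
It fails at once if a loose bystander is lifted or moved more than 30 mm (distance of any of spray_can, tape_roll, screwdriver from where it was at the start of the episode above 0.03 m).
It also fails if it takes over 54 s, if anything falls off the work surface, if the arm or the gripper's body presses on something with over 40 N, if the wrist force passes 120 N, or if a joint passes its speed limit or range.

ROBOT

A 7-joint arm with a two-finger parallel gripper is mounted at the origin on the work surface. World frame = base frame: x ahead of the robot, y to its left, z up, the work surface at z = 0. Lengths are in mm, angles in degrees, forces in N, time in s.
With the tool pointing down it reaches from about 425 to 950 mm from the base axis. Payload 16.7 kg.
Tool frame: the origin (TCP) lies between the finger pads; the fingertips stand 14 mm ahead of it and the grasp point (between the pads) lies 5 mm behind it; x points along the fingers, y is the direction in which the jaws open and shut, and the axes are right-handed (so a half turn about x gives the same grasp; the last joint's range is limited). The gripper opens to 94 mm and grips with 3 to 60 N. Pads are 16 mm wide; open, the fingers measure 119 mm over their backs; the gripper's body (75 mm by 177 mm) begins 78 mm behind the grasp point.
Start: joints at [-77.435, 24.414, 4.234, 92.017, -1.954, 63.644, -3.845], TCP at [243.337, 629.573, 219.467] pointing down, gripper open.
Joint ranges: [-163.25, 163.25], [-28.42, 122.38], [-70.27, 78.77], [12.13, 141.07], [-58.53, 238.53], [9.26, 117.41], [-156.51, 156.51]. Speed limits (degrees/s): [108.29, 108.29, 136.94, 136.94, 172.46, 172.46, 172.46].

INTERFACE

Orientations are given as a 3x3 rotation matrix whose columns are the frame's x, y, z axes.
In Python, from plant import r gives the robot as it stands.
- The arm moves only by the shell command python3 -m jog 'ROWS'. ROWS is JSON, one flat list of numbers, 7 for each row, row after row: the turn, a rotation vector about the world's x, y, z in rad, then the shift along the world's x, y, z in m, then the finger opening in m, from 0 to 0.094. In form: [rx, ry, rz, tx, ty, tz, gripper, rx, ry, rz, tx, ty, tz, gripper, ...]. A call has 1 to 20 rows; each row is the pose to reach, as a shift and turn from the pose measured when the call began; what a row does not reach only later rows make up. A row lasts 1/8 s, in which the tool goes at most 62.5 mm and 10.7 degrees, less where a joint would pass 70% of its speed; a pose out of reach is approached as far as the arm can. A call with a gripper value outside its range is refused whole. The fingers move at their own pace and stop on an object; the grip force is fixed at half the most. Time passes only in rows, so rows that repeat a pose let the fingers close. It gives the time, the measured TCP pose, the force and the opening at its end, in the units of the state.
- r.sense(): the state, without advancing time (a new reading comes with each control period).
- r.capture(name): name is "side" or "top" or "wrist"; returns (picture, depth): 400x640x3 uint8, red, green, blue; 400x640 float32, mm along the optical axis (not along the pixel's ray), 0 where there is no reading.
- r.camera_info(name): a dict with "K" (3x3 intrinsics, pixels), "k1" (the pictures are not rectified: a ray, as slopes to the right and down, at radius r is drawn at 1 + k1 r^2 times it, then the intrinsics apply), "extrinsics" (4x4, takes a point from world to camera coordinates); the wrist camera has in their place "tool_from_camera" (4x4, takes a point from camera to tool coordinates, whose origin is the TCP and whose axes are the tool frame's). Camera axes: x right, y up, looking along -z (the intrinsics and any distortion apply to the point x, -y, -z); pixel columns grow to the right and rows downward; lengths in mm; the calibration is good to about 2 mm. A picture is of the moment at which its call begins: read the wrist's pose just before it. camera_info takes no time and is no camera call.
- r.hand_in(): hands the job in, once; it reports no verdict.
Trained networks look in the newest picture that a camera, given by its name, has taken for a name from the list of things; names that differ only in an ending like _2 or _b are one class to them, and where a whole thing is asked for, a point or a joint stands for the part that bears it (a point fixed in the world has none). Each returns a list of dicts, best first, with "conf" (0 to 1); they miss things now and then, are a little off and sometimes report something else, mostly with a low value. They report only what shows in the picture. A call takes as long as a camera call. They do not tell look-alikes from the thing itself.
- r.silhouettes(camera, target): "pixels" (400x640 bool, what is visible of it) and "bbox" ([left, top, width, height] in pixels, round what is visible of it).
The state is a dict: "clock": time; "joint_pos": joint angles; "joint_vel": joint speeds; "tau": joint torques, N m; "position": TCP position; "orientation": TCP orientation; "contact_force": force on the tool from outside, world axes, zero at the start; "wrist_torque": the same for the moment, N m; "width": opening from 0.0 (shut) to 1.0 (fully open).
Only numpy, scipy, OpenCV 4.12 (cv2) and the standard library are available. Lean on these libraries where they do the work, as an engineer would, in place of code of your own. Each camera call takes 0.05 s, during which the arm holds its last target. There are 200 camera calls.

## Working session

There is one attempt and no reset: what is moved stays moved. The work goes in short steps, Python scripts to look and compute and a shell command to move; the robot and the scene stay as the last step left them, time stands still between calls to the robot, and variables do not carry over. Pictures are saved under pics/ and viewed, about 8 in all and at most 12, crops included, and the job is handed in when it is done.

```bash
mkdir -p pics; cat > h.py <<'E'
import numpy as np, cv2
from plant import r
def cloud(name, depth):
    """world points (mm) HxWx3 of a fixed camera's depth picture"""
    c=r.camera_info(name); K=np.array(c["K"],float); k1=c["k1"]
    h,w=depth.shape; u,v=np.meshgrid(np.arange(w),np.arange(h))
    uv=np.stack([u,v],-1).reshape(-1,1,2).astype(float)
    p=cv2.undistortPoints(uv,K,np.array([k1,0,0,0,0.])).reshape(h,w,2)
    z=depth; P=np.stack([p[...,0]*z,-p[...,1]*z,-z,np.ones_like(z)],-1)
    W=P@np.linalg.inv(np.array(c["extrinsics"],float)).T
    W=W[...,:3]; W[depth<=0]=np.nan
    return W
E
python3 - <<'E'
from h import *
for n in ("top","side"):
    im,d=r.capture(n); cv2.imwrite(f"pics/{n}0.png",im[...,::-1]); W=cloud(n,d); np.save(f"{n}W.npy",W)
    for t in ("chute","stand","bin_empty","bin_full_a","start","sample_tray","spray_can","tape_roll","screwdriver"):
        for s in r.silhouettes(n,t):
            m=s["pixels"]; q=W[m]; q=q[~np.isnan(q[:,0])]
            if len(q): print(n,t,round(s["conf"],2),s["bbox"],np.median(q,0).round(),np.percentile(q,2,axis=0).round(),np.percentile(q,98,axis=0).round())
s=r.sense();print(s["clock"],s["position"],s["orientation"],s["contact_force"])
E
```

```text
top chute 0.57 [292.2, 173.4, 42.0, 51.7] [559.   6. 112.] [479. -51.  84.] [646.  67. 150.]
top stand 0.83 [290.5, 170.0, 53.8, 99.2] [468. -19. 100.] [343. -97.   1.] [634.  60. 154.]
top bin_empty 0.87 [302.5, 144.6, 28.4, 31.6] [718.  -4.   8.] [656. -53.  -4.] [759.  47.  66.]
top bin_full_a 0.91 [259.7, 163.3, 33.0, 39.7] [615. 133.  54.] [565.  81.   0.] [669. 183.  65.]
top bin_full_a 0.88 [361.4, 260.4, 45.4, 43.6] [ 298. -230.   53.] [ 240. -292.   -2.] [ 358. -168.   64.]
top bin_full_a 0.81 [348.8, 163.2, 33.3, 32.3] [ 642. -169.   53.] [ 593. -219.   -1.] [ 697. -116.   65.]
top bin_full_a 0.65 [368.2, 120.5, 48.6, 36.7] [ 799. -256.   52.] [ 740. -318.    1.] [ 861. -195.   64.]
top start 0.58 [200.7, 223.1, 8.9, 10.0] [466. 362.  58.] [454. 352.  50.] [479. 376.  64.]
top sample_tray 0.56 [406.2, 224.2, 30.8, 30.6] [ 456. -369.    8.] [ 411. -412.   -4.] [ 500. -322.   34.]
top spray_can 0.62 [195.6, 153.8, 21.3, 18.7] [673. 363. 121.] [657. 346.  14.] [701. 391. 136.]
top tape_roll 0.56 [418.9, 170.6, 28.4, 25.3] [ 653. -399.   22.] [ 610. -439.    4.] [ 694. -355.   
[... 1164 characters left out ...]
-370.   13.] [ 411. -417.    1.] [ 501. -326.   31.]
side spray_can 0.59 [323.0, 117.1, 18.0, 39.7] [677. 353.  75.] [658. 344.   2.] [705. 398. 132.]
side tape_roll 0.6 [406.7, 308.5, 43.9, 45.1] [ 650. -406.   22.] [ 608. -444.    2.] [ 691. -361.   26.]
side tape_roll 0.24 [305.1, 312.4, 57.3, 56.3] [ 457. -369.   13.] [ 411. -417.    0.] [ 501. -325.   32.]
side screwdriver 0.75 [226.2, 178.3, 50.8, 15.9] [348. 220.  19.] [311. 212.   3.] [457. 233.  28.]
1.0 [243.33755844 629.57479738 219.44309158] [[-5.67849377e-05  3.60531882e-01  9.32746889e-01]
 [-5.58807047e-05  9.32746888e-01 -3.60531885e-01]
 [-9.99999997e-01 -7.25953341e-05 -3.28191983e-05]] [-0.74666002  0.88998951 -0.01384483]
```

View pics/top0.png

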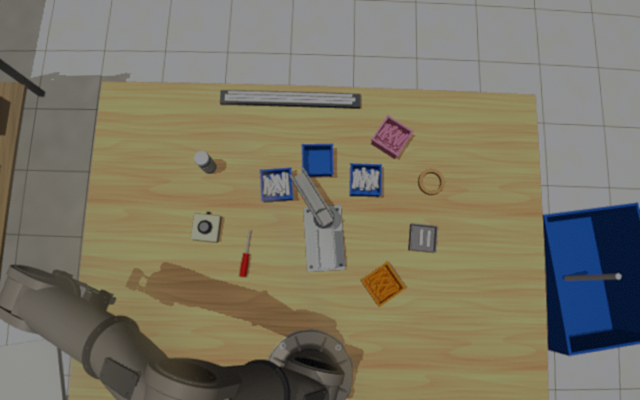

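View pics/side0.png

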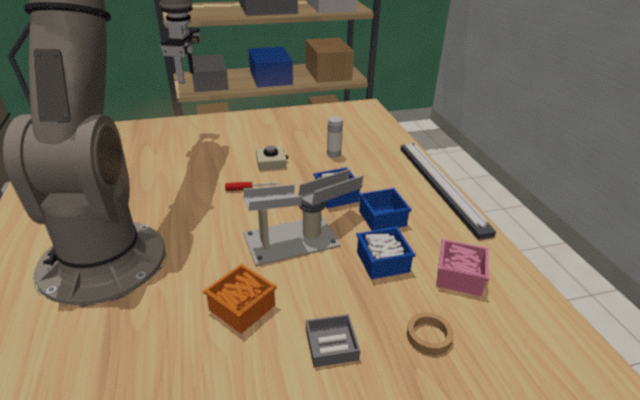

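Top view (up = +x, left = +y): the chute runs from (325,215) to its mouth at (300,175). The blue empty bin is at (317,160) and the full blue bins are at (277,184) and (366,180). Look-alikes are the pink bin (392,137), the orange bin (382,284), and the big blue floor bin (600,280). The start box is at (206,227) and the sample tray at (423,238). I choose the empty blue one at (317,160). Next I fit the chute axis and check a close crop.

```bash
python3 - <<'E'
from h import *
for n in ("top","side"):
    W=np.load(f"{n}W.npy"); im=cv2.imread(f"pics/{n}0.png")
    m=np.zeros(W.shape[:2],bool)
    for s in r.silhouettes(n,"chute")[:1] if False else []: pass
    z=W[...,2]; x=W[...,0]; y=W[...,1]
    m=(x>520)&(x<690)&(abs(y)<100)&(z>78)&(z<160)
    q=W[m]; print(n,len(q)); 
    rc=cv2.minAreaRect(q[:,:2].astype(np.float32)); print(rc, cv2.boxPoints(rc).round())
    vx,vy,x0,y0=cv2.fitLine(q[:,:2].astype(np.float32),cv2.DIST_L2,0,.01,.01).ravel(); print("line",vx,vy,x0,y0,np.degrees(np.arctan2(vy,vx)))
    b=(abs(x-708)<62)&(abs(y+4)<62)&(z>52)&(z<70)
    print("empty rim",cv2.minAreaRect(W[b][:,:2].astype(np.float32)))
    p=(z<14)&(z>4)&(x>330)&(x<560)&(abs(y+20)<110); print("plate",cv2.minAreaRect(W[p][:,:2].astype(np.float32)))
    p=(abs(x-466)<60)&(abs(y-362)<60)&(z>25); Q=W[p]
    print("box",cv2.minAreaRect(Q[(Q[:,2]<42)][:,:2].astype(np.float32)))
    for lo in (44,52,56,60): 
        k=Q[Q[:,2]>lo]; 
        if len(k): print(lo,len(k),k.mean(0).round(1),k.min(0).round(),k.max(0).round())
im=cv2.imread("pics/top0.png")[135:275,180:380]
cv2.imwrite("pics/c1.png",cv2.resize(im,None,fx=4,fy=4,interpolation=cv2.INTER_CUBIC))
E
```

```text
top 724
((575.951416015625, 17.255096435546875), (170.45375061035156, 55.952945709228516), 35.24424743652344) [[490.  -9.]
 [522. -55.]
 [662.  44.]
 [629.  89.]]
line 0.8146923 0.57989347 581.6469 18.9266 35.443047
empty rim ((708.1309204101562, -2.6189041137695312), (110.92942810058594, 105.37399291992188), 3.4382317066192627)
plate ((445.33416748046875, -20.23406219482422), (219.3401641845703, 228.94740295410156), 89.8222427368164)
box ((470.4691467285156, 363.9116516113281), (92.6591567993164, 98.7448959350586), 86.2909927368164)
44 135 [466.2 363.4  53.3] [443. 342.  44.] [492. 391.  65.]
52 72 [466.3 363.3  58.1] [451. 347.  52.] [482. 380.  65.]
56 52 [465.5 364.1  59.7] [451. 348.  56.] [481. 380.  65.]
60 21 [467.8 362.   62. ] [451. 348.  60.] [481. 375.  65.]
side 957
((578.3687133789062, 14.287109375), (178.36297607421875, 56.84052658081055), 34.69526672363281) [[489. -13.]
 [521. -60.]
 [668.  42.]
 [636.  88.]]
line 0.7656775 0.64322466 579.8507 9.655686 40.032692
empty rim ((709.053466796875, -6.285362243652344), (108.72035217285156, 112.03486633300781), 2.691455125808716)
plate ((448.82086181640625, -46.446495056152344), (219.5536651611328, 153.42529296875), 5.426138401031494)
box ((473.8991394042969, 363.5533447265625), (101.02513122558594, 100.31732940673828), 86.12518310546875)
44 109 [466.7 356.6  52.1] [445. 338.  44.] [492. 381.  61.]
52 50 [468.2 360.1  57.3] [453. 346.  53.] [484. 381.  61.]
56 37 [468.3 361.7  58.2] [453. 348.  56.] [482. 381.  61.]
60 6 [465.  356.7  60.6] [453. 349.  60.] [476. 371.  61.]
```

View pics/c1.png

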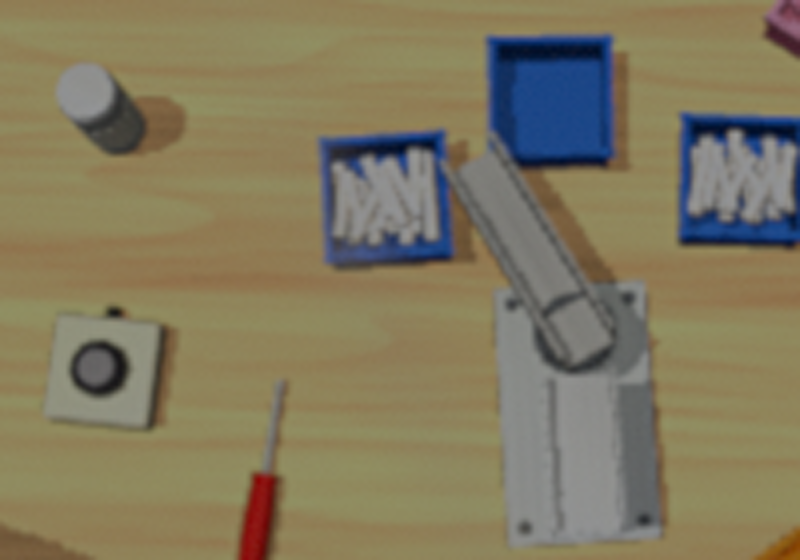

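Crop c1: the empty blue bin is at about (550,100), between two full blue bins. The chute mouth at about (470,150) points left of it, so it has to turn clockwise, pushed on its left (+y) wall. The grey button is at (98,368).

Estimates:
- **Pivot:** about (506,-33). The bins are then 195–203 mm away, which fits the given 205 mm.
- **Chute angle:** 35° now, target about 8°.

First I move to clear space left of the chute, still high.

```bash
python3 -m jog '[0,0,0.06,0.03,-0.053,0,0.03, 0,0,0.13,0.06,-0.106,0,0.03, 0,0,0.19,0.09,-0.16,0,0.03, 0,0,0.25,0.12,-0.212,0,0.03, 0,0,0.32,0.15,-0.265,0,0.03, 0,0,0.38,0.18,-0.32,0,0.03, 0,0,0.44,0.21,-0.37,0,0.03, 0,0,0.5,0.24,-0.425,0,0.03, 0,0,0.57,0.27,-0.478,0,0.03, 0,0,0.63,0.3,-0.525,0,0.03, 0,0,0.63,0.302,-0.528,0,0.03, 0,0,0.63,0.302,-0.528,0,0.03, 0,0,0.63,0.302,-0.528,0,0.03, 0,0,0.63,0.302,-0.528,0,0.03]'
```

```text
clock: 2.75
position: [544.9, 102.7, 219.5]
orientation: [[-0.0, -0.26, 0.966], [0.0, 0.966, 0.26], [-1.0, 0.0, -0.0]]
contact_force: [0.4, 0.5, -0.1]
width: 0.323
```

```bash
python3 -m jog '[0,0,0,0,0,-0.04,0.03, 0,0,0,0,0,-0.08,0.03, 0,0,0,0,0,-0.1,0.03, 0,0,0,0,0,-0.101,0.03, 0,0,0,0,0,-0.101,0.03]'
python3 - <<'E'
from h import *
import math
im,d=r.capture("side"); cv2.imwrite("pics/side1.png",cv2.resize(im[100:300,220:460,::-1],None,fx=3,fy=3))
P=np.array([506,-33.])
p=r.sense()["position"]
for a in (35,28,21,14,8.3):
    a=math.radians(a); dd=np.array([math.cos(a),math.sin(a)]); n=np.array([-dd[1],dd[0]])
    # support of finger block (half 27.5 along tool y @105deg, 8 along tool z @15deg)
    t=math.radians(105)-(a+math.pi/2); s=27.5*math.cos(t)+8*abs(math.sin(t))
    c=P+110*dd+(25+s)*n; print(math.degrees(a), c.round(1), (c-p[:2]).round(1))
E
```

```text
clock: 3.38
position: [545.3, 103.2, 119.4]
orientation: [[0.001, -0.26, 0.966], [0.001, 0.966, 0.26], [-1.0, 0.0, 0.001]]
contact_force: [-0.5, 0.5, 0.0]
width: 0.319
35.0 [565.4  74. ] [ 19.9 -29.2]
28.0 [578.  66.] [ 32.5 -37.2]
21.0 [589.6  56.1] [ 44.2 -47.1]
14.0 [600.   44.7] [ 54.5 -58.5]
8.3 [607.2  35.6] [ 61.7 -67.6]
```

View pics/side1.png

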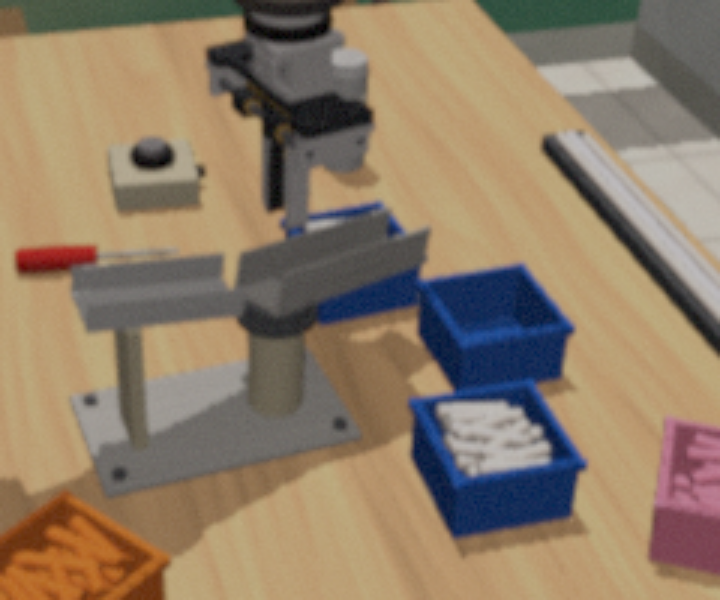

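The side crop shows the fingers at (290,200), standing clear behind the chute's left wall. I push slowly along the arc, stopping a little short of the target, and measure.

```bash
python3 -m jog '[0,0,0,0.01,-0.014,0,0.03, 0,0,0,0.018,-0.026,0,0.03, 0,0,0,0.022,-0.03,0,0.03, 0,0,0,0.027,-0.033,0,0.03, 0,0,0,0.0325,-0.037,0,0.03, 0,0,0,0.038,-0.042,0,0.03, 0,0,0,0.044,-0.047,0,0.03, 0,0,0,0.049,-0.052,0,0.03, 0,0,0,0.0545,-0.0585,0,0.03, 0,0,0,0.0545,-0.0585,0,0.03, 0,0,0,0.0545,-0.0585,0,0.03]'
cat > m.py <<'E'
from h import *
import sys
for n in ("top","side"):
    im,d=r.capture(n); W=cloud(n,d); cv2.imwrite(f"pics/{n}{sys.argv[1]}.png",cv2.resize(im[120:290,190:400,::-1],None,fx=3.5,fy=3.5))
    for s in r.silhouettes(n,"chute")[:1]:
        q=W[s["pixels"]]; q=q[(q[:,2]>80)&(q[:,2]<160)&(q[:,0]>520)][:,:2].astype(np.float32)
        rc=cv2.minAreaRect(q); print(n,round(s["conf"],2),len(q),rc,cv2.boxPoints(rc).round().tolist())
    for t in ("bin_empty",):
        for s in r.silhouettes(n,t)[:1]:
            q=W[s["pixels"]]; q=q[(q[:,2]>52)&(q[:,2]<70)][:,:2].astype(np.float32); print(t,cv2.minAreaRect(q))
print(r.sense()["contact_force"])
E
python3 m.py 2
```

```text
clock: 4.8
position: [600.2, 44.5, 119.7]
orientation: [[0.002, -0.26, 0.966], [0.001, 0.966, 0.26], [-1.0, 0.0, 0.002]]
contact_force: [0.0, -0.9, -1.1]
width: 0.318
top 0.55 237 ((564.3842163085938, -30.189693450927734), (91.8624267578125, 35.41036605834961), 7.844405651092529) [[516.0, -19.0], [521.0, -54.0], [612.0, -41.0], [607.0, -6.0]]
bin_empty ((710.2201538085938, -46.558013916015625), (106.55048370361328, 29.365861892700195), 15.660313606262207)
side 0.66 1182 ((593.374755859375, -14.073684692382812), (159.34939575195312, 56.79192352294922), 11.060957908630371) [[510.0, -1.0], [521.0, -57.0], [677.0, -27.0], [666.0, 29.0]]
bin_empty ((709.777587890625, -34.28010559082031), (109.06192016601562, 165.89590454101562), 2.5497629642486572)
[0.931331   0.47692641 0.15769655]
```

View pics/top2.png

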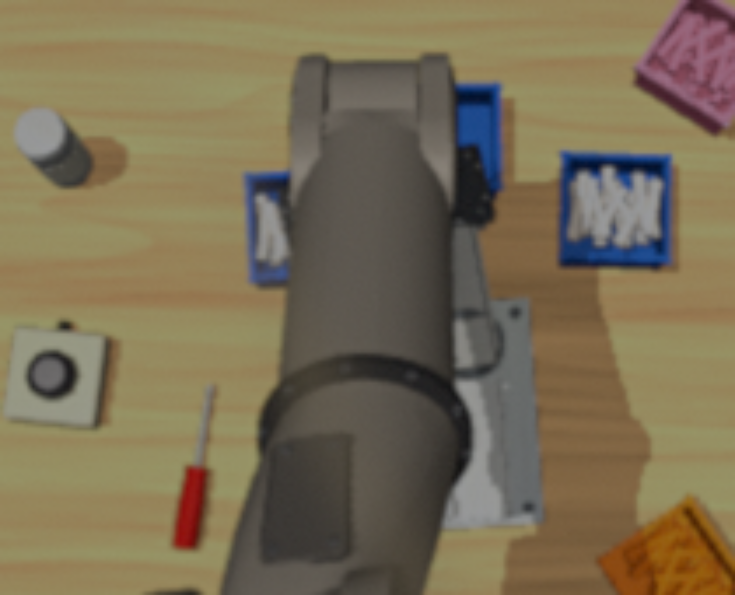

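Top view is mostly hidden by the arm. From the side fit the chute stands at about 11°, so its line passes about 12 mm left of the bin centre. I nudge it about 3.5° more, back off, rise and measure.

```bash
python3 -m jog '[0,0,0,0.002,-0.003,0,0.03, 0,0,0,0.004,-0.005,0,0.03, 0,0,0,0.0045,-0.006,0,0.03, 0,0,0,0.0045,-0.006,0,0.03, 0,0,0,0.0045,-0.006,0,0.03, 0,0,0,0.003,0.01,0,0.03, 0,0,0,-0.005,0.05,0,0.03, 0,0,0,-0.01,0.08,0.02,0.015, 0,0,0,-0.02,0.12,0.06,0, 0,0,0,-0.04,0.17,0.08,0, 0,0,0,-0.065,0.22,0.08,0, 0,0,0,-0.09,0.26,0.08,0, 0,0,0,-0.11,0.3,0.08,0, 0,0,0,-0.13,0.318,0.08,0, 0,0,0,-0.136,0.318,0.08,0, 0,0,0,-0.136,0.318,0.08,0, 0,0,0,-0.136,0.318,0.08,0, 0,0,0,-0.136,0.318,0.08,0]'
python3 m.py 3
```

```text
clock: 7.35
position: [464.6, 362.1, 199.7]
orientation: [[0.002, -0.259, 0.966], [0.001, 0.966, 0.259], [-1.0, 0.0, 0.002]]
contact_force: [0.0, 0.6, 0.8]
width: 0.005
top 0.65 683 ((592.1298828125, -14.982040405273438), (152.10549926757812, 49.96799087524414), 8.280585289001465) [[513.0, -1.0], [520.0, -51.0], [671.0, -29.0], [664.0, 21.0]]
bin_empty ((708.0078125, -1.7999534606933594), (107.37616729736328, 107.45211029052734), 3.0355753898620605)
side 0.66 1198 ((595.7688598632812, -19.166595458984375), (159.05810546875, 56.79536437988281), 7.2029242515563965) [[513.0, -1.0], [520.0, -57.0], [678.0, -37.0], [671.0, 19.0]]
bin_empty ((709.3897094726562, -36.600975036621094), (107.49024200439453, 162.20217895507812), 2.637950897216797)
[ 0.8672347   0.25851774 -0.08244671]
```

View pics/top3.png

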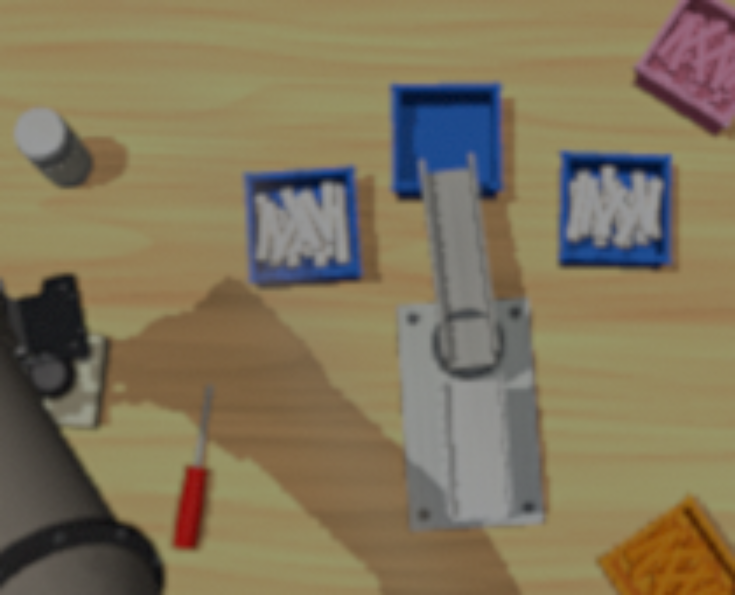

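Top3 shows the chute pointing into the empty bin, mouth at (450,165), with all bins unmoved. Its line passes 4 mm from the bin centre by the top fit and 0 mm by the side fit. The closed fingers are above the button, whose top is at z ≈ 60, so I go down.

```bash
python3 -m jog '[0,0,0,0.001,0,-0.04,0, 0,0,0,0.001,0,-0.08,0, 0,0,0,0.001,0,-0.105,0, 0,0,0,0.001,0,-0.118,0, 0,0,0,0.001,0,-0.12,0, 0,0,0,0.001,0,-0.122,0, 0,0,0,0.001,0,-0.124,0, 0,0,0,0.001,0,-0.124,0, 0,0,0,0.001,0,-0.124,0]'
```

```text
clock: 8.78
position: [465.2, 362.8, 75.9]
orientation: [[0.002, -0.26, 0.966], [0.001, 0.966, 0.26], [-1.0, 0.001, 0.002]]
contact_force: [-0.2, -0.4, 0.4]
width: 0.001
```

Tip is at z ≈ 62 with no contact yet; I press down in 1 mm steps.

```bash
python3 -m jog '[0,0,0,0,0,-0.001,0, 0,0,0,0,0,-0.002,0, 0,0,0,0,0,-0.003,0, 0,0,0,0,0,-0.004,0, 0,0,0,0,0,-0.005,0, 0,0,0,0,0,-0.005,0, 0,0,0,0,0,-0.005,0]'
```

```text
clock: 9.65
position: [465.1, 362.7, 71.0]
orientation: [[0.002, -0.26, 0.966], [0.001, 0.966, 0.26], [-1.0, 0.001, 0.002]]
contact_force: [-0.1, 0.1, 1.1]
width: 0.002
```

```bash
python3 -m jog '[0,0,0,0,0,-0.001,0, 0,0,0,0,0,-0.002,0, 0,0,0,0,0,-0.003,0, 0,0,0,0,0,-0.003,0, 0,0,0,0,0,-0.003,0]'; python3 -m jog '[0,0,0,0,0,-0.001,0, 0,0,0,0,0,-0.002,0, 0,0,0,0,0,-0.002,0, 0,0,0,0,0,-0.002,0]'
```

```text
clock: 10.28
position: [465.2, 362.8, 68.0]
orientation: [[0.002, -0.26, 0.966], [0.001, 0.966, 0.26], [-1.0, 0.001, 0.002]]
contact_force: [-1.2, -1.0, 3.2]
width: 0.002
clock: 10.78
position: [465.2, 362.8, 66.1]
orientation: [[0.002, -0.26, 0.966], [0.001, 0.966, 0.26], [-1.0, 0.001, 0.002]]
contact_force: [-2.3, -0.7, 3.0]
width: 0.006
```

```bash
python3 -m jog '[0,0,0,0,0,-0.001,0, 0,0,0,0,0,-0.002,0, 0,0,0,0,0,-0.002,0, 0,0,0,0,0,-0.002,0]'
```

```text
clock: 11.28
position: [465.3, 362.9, 65.0]
orientation: [[0.002, -0.26, 0.966], [0.002, 0.966, 0.26], [-1.0, 0.001, 0.002]]
contact_force: [-6.4, -4.1, 21.5]
width: 0.004
```

```bash
python3 -m jog '[0,0,0,0,0,-0.001,0, 0,0,0,0,0,-0.0015,0, 0,0,0,0,0,-0.0015,0, 0,0,0,0,0,-0.0015,0]'
```

```text
clock: 11.78
position: [465.4, 362.9, 64.8]
orientation: [[0.002, -0.26, 0.966], [0.002, 0.966, 0.26], [-1.0, 0.002, 0.002]]
contact_force: [-8.0, -6.3, 30.1]
width: 0.003
```

The force rose from 3 N to 30 N about 6 mm after contact, so the button is on its hard stop. I lift straight up and clear.

```bash
python3 -m jog '[0,0,0,0,0,0.005,0, 0,0,0,0,0,0.03,0, 0,0,0,0,0,0.08,0, 0,0,0,0,0,0.13,0, 0,0,0,0,0.03,0.17,0, 0,0,0,-0.04,0.07,0.17,0, 0,0,0,-0.07,0.11,0.17,0, 0,0,0,-0.1,0.15,0.17,0, 0,0,0,-0.1,0.15,0.17,0, 0,0,0,-0.1,0.15,0.17,0, 0,0,0,-0.1,0.15,0.17,0, 0,0,0,-0.1,0.15,0.17,0]'
python3 m.py 4
python3 - <<'E'
from h import *
im,d=r.capture("top"); W=cloud("top",d); Q=W[(abs(W[...,0]-466)<16)&(abs(W[...,1]-362)<16)&(W[...,2]>50)]; print(Q[:,2].max() if len(Q) else None,len(Q))
im,d=r.capture("side"); W=cloud("side",d); Q=W[(abs(W[...,0]-466)<30)&(abs(W[...,1]-362)<30)&(W[...,2]>40)&(W[...,2]<80)]; print(Q[:,2].max(),np.sort(Q[:,2])[-15:].round(1))
E
```

```text
clock: 13.28
position: [366.1, 512.1, 234.9]
orientation: [[0.002, -0.258, 0.966], [0.002, 0.966, 0.258], [-1.0, 0.002, 0.003]]
contact_force: [0.0, -0.5, 0.0]
width: 0.002
top 0.6 632 ((591.3538818359375, -14.97787094116211), (149.5764923095703, 49.359832763671875), 8.347968101501465) [[514.0, -1.0], [521.0, -50.0], [669.0, -29.0], [662.0, 20.0]]
bin_empty ((708.077880859375, -3.0908470153808594), (107.9001235961914, 102.01142120361328), 2.0724077224731445)
side 0.78 1207 ((595.15283203125, -18.24816131591797), (158.21066284179688, 57.0489501953125), 9.287812232971191) [[512.0, -3.0], [522.0, -59.0], [678.0, -34.0], [669.0, 23.0]]
bin_empty ((708.28515625, -36.732269287109375), (177.45147705078125, 114.64238739013672), 84.46611785888672)
[-0.27586775 -0.75360841 -0.92759399]
66.12089948955645 73
60.69370571314312 [58.  58.4 58.4 58.5 58.5 58.6 59.2 59.3 59.4 59.5 59.7 59.9 60.  60.4
 60.7]
```

View pics/top4.png

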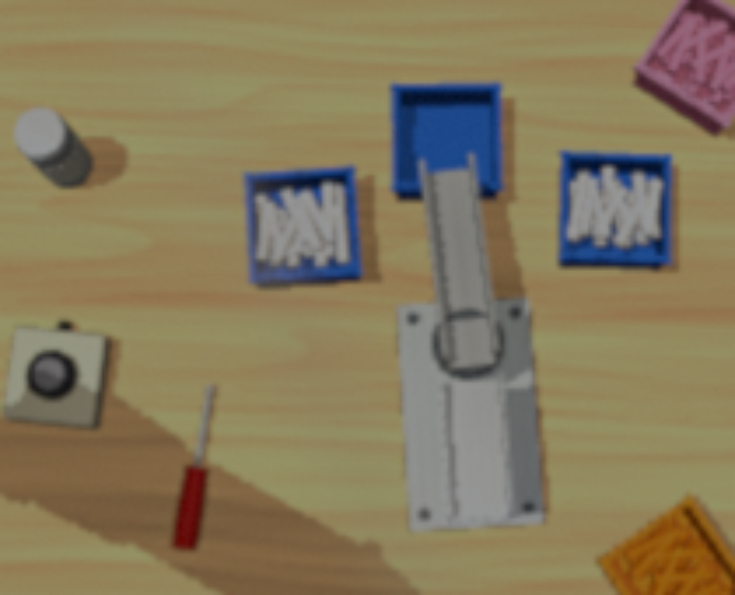

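Top4 shows the chute still in the middle of the empty bin (mouth at 450,165), the button (50,375) back up, and the bins, can and screwdriver where they stood. The arm is clear.

```bash
python3 -c "
from plant import r
print(r.hand_in())"
```

```text
the job is handed in; nothing more can be done
None
```

I pushed the chute's left wall with the back of one finger, from about 35° to about 8°, so that it points into the empty blue bin. I then pressed the start button down to its stop, let it come up and handed the job in; no verdict was given.

- **Chute:** in the last top view its line passes about 5 mm from the centre of the empty bin; the side view gives about 5 mm too. The two views differed by about 1° in the chute angle. The side network's outline of the empty bin was too big, so I used the earlier rim fit for its centre. The limit is 25 mm.
- **Button:** it went down about 6 mm from first contact, and the force then rose to 30 N. Afterwards its top was back at about 60 mm, the height it had at the start.
- **Surroundings:** in the last top picture the three bins, the can and the screwdriver look unmoved. The tape roll was outside that crop, but the arm never went near it. At hand-in the arm was clear, with about 1 N of sensor noise.

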